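Open the ratchet board holder to its end stop

ROBOT

A 6-joint arm with a two-finger parallel gripper is mounted at the origin on the work surface. World frame = base frame: x ahead of the robot, y to its left, z up, the work surface at z = 0. Lengths are in mm, angles in degrees, forces in N, time in s.
With the tool pointing down it reaches from about 350 to 850 mm from the base axis. Payload 8.1 kg.
Tool frame: the origin (TCP) lies at the very end of the fingers, on their centre line; the grasp point (between the pads) lies 19 mm behind it (tcp_to_grasp is the distance from the TCP to the grasp point, in mm); z points along the fingers, x is the direction in which the jaws open and shut, and the axes are right-handed (so a half turn about z gives the same grasp; the last joint's range is limited). The gripper opens to 85 mm and grips with 20 to 120 N. Pads are 22 mm wide; open, the fingers measure 114 mm over their backs; the gripper's body (76 mm by 85 mm) begins 54 mm behind the grasp point. The pads swing forward as they close: fully open they stand 13 mm farther back than shut.
Start: joints at [-4.893, 7.471, 85.268, -0, 87.261, -4.893], TCP at [600.004, 0.022, 231.292] pointing down, gripper open.
Joint ranges: [-169.43, 169.43], [-51.17, 129.36], [1.28, 143.12], [-76.62, 256.62], [0, 156.53], [-152.29, 152.29]. Speed limits (degrees/s): [136.94, 136.94, 159.86, 180, 180, 180].

INTERFACE

Orientations are given as [roll, pitch, yaw] about the fixed x, y, z axes, in that order (R = Rz(yaw) Ry(pitch) Rx(roll)).
In Python, from bench import * gives the robot as it stands. The module is installed in compiled form; this text tells all that it offers.
- The arm moves only by the tool apply_moves, never from a script. Its argument "targets" is text: rows parted by semicolons, each of 7 numbers parted by spaces: the turn, a rotation vector about the tool's x, y, z in rad, then the shift along the tool's x, y, z in cm, then the finger opening in cm, from 0 to 8.54. A call has exactly 5 rows; each row is the pose to reach, as a shift and turn from the pose commanded when the call began, along the tool's axes at that moment; what a row does not reach only later rows make up. A row lasts 1/10 s, in which the tool goes at most 50 mm and 8.59 degrees, less where a joint would pass 70% of its speed; a pose out of reach is approached as far as the arm can. A call with a gripper value outside its range is refused whole. The fingers move at their own pace and stop on an object; "force" is the grip in N (left out, the last holds). Time passes only in rows, so rows that repeat a pose let the fingers close, or fill a call up. It gives the time, the measured TCP pose, the force and the opening at its end, in the units of the state.
- sense(): the state, without advancing time (a new reading comes with each control period).
- snapshot(name): name is "scene" or "side" or "wrist"; returns the picture (400x640x3 uint8, red, green, blue); there is no depth.
- camera_model(name): a dict with "fx", "fy", "cx", "cy" (pixels), "position" and "attitude" of the camera in the world; the wrist camera has in their place "T_tool_cam" (4x4, takes a point from camera to tool coordinates, whose origin is the TCP and whose axes are the tool frame's). Camera axes: x right, y up, looking along -z (the intrinsics and any distortion apply to the point x, -y, -z); pixel columns grow to the right and rows downward; lengths in mm; the calibration is good to about 2 mm. A picture is of the moment at which its call begins: read the wrist's pose just before it. camera_model takes no time and is no camera call.
- hand_in(): hands the job in, once; it reports no verdict.
Trained networks look in the newest picture that a camera, given by its name, has taken for a name from the list of things; names that differ only in an ending like _2 or _b are one class to them, and where a whole thing is asked for, a point or a joint stands for the part that bears it (a point fixed in the world has none). Each returns a list of dicts, best first, with "confidence" (0 to 1); they miss things now and then, are a little off and sometimes report something else, mostly with a low value. They report only what shows in the picture. A call takes as long as a camera call.
- recognise(camera, query): "at" ([row, column] in pixels, amid what is visible of it).
- place_of(camera, query): "at" ([row, column] in pixels: a listed point, or the origin of a listed thing).
The state is a dict: "time": time; "joint_pos": joint angles; "qd": joint speeds; "joint_efforts": joint torques, N m; "tool_pos": TCP position; "tcp_rot": TCP orientation; "ft_force": force on the tool from outside, world axes, zero at the start; "wrist_torque": the same for the moment, N m; "finger_gap": finger opening in mm.
Only numpy, scipy, OpenCV 4.12 (cv2) and the standard library are available. Lean on these libraries where they do the work, as an engineer would, in place of code of your own. Each camera call takes 0.05 s, during which the arm holds its last target. There are 200 camera calls.

TASK

Open the board holder for a larger board: flip its holding pawl up and right over so that it stays back, crank the ratchet wheel backwards (anticlockwise seen from above) until you feel it come gently up against its hidden springy end stop, then flip the pawl down again and wind the wheel forwards (clockwise) only until the pawl drops fully into the first tooth gap it meets. Never force the wheel against the pawl or hard into the stop, leave the other things on the bench alone, and let go at the end.

Things in the scene. Friction and masses are not known exactly. Their poses are not given: they have to be found in the camera images.
- holder: grey board holder screwed to the bench, base plate 420 x 150 mm, 12 mm thick. Origin on the bench under the axis of its flat ratchet wheel; x runs along the base towards the jaws, z up. The pawl stands at its +y side; below the pawl's thumb bar nothing is higher than 12 mm.
- wheel_axis (a point): centre of the wheel's disc top, 40 mm above the bench: steel ratchet wheel, diameter 120 mm, turning about the vertical. On its top, 45 to 59 mm from the axis, 16 saw teeth 8 mm high, 0.393 rad apart. A springy end stop is hidden under the wheel, set differently each time, only to be felt, 0.7 to 2.4 rad back from the start; it stiffens by about 4 N per mm at the crank knob and breaks above 25 N.
- wheel (a joint): angle of the ratchet wheel, rad; grows anticlockwise seen from above = backwards, which opens the jaw; starts at 0 to 0.6. Stays where it is left (friction: about 3 N at the crank knob). With the pawl down it turns only forwards (angle falling), the pawl clicking over the teeth, and is held backwards; with the pawl flipped back it turns both ways.
- crank_knob (a point): grip point of the wheel's black crank knob, an upright round sleeve that spins freely on its pin, diameter 16 mm, from 62 to 106 mm above the bench, 45 mm from the wheel's axis on a crank arm; the point is on the knob's axis, 92 mm above the bench. At wheel angle q it stands at q - 2.880 rad round the axis, from holder x. It can be pinched from above and led round without turning the gripper.
- pawl_pivot (a point): middle of the pawl's pivot pin, 52 mm above the bench, at holder (-45, 52) mm, the pin parallel to holder y, between two bracket cheeks that reach 62 mm high (at 37 to 67 mm along holder y).
- pawl (a joint): angle of the 90 g holding pawl, rad: 0 = fully down in a tooth gap, up to 0.2 = riding on a tooth, grows as its tip is lifted about the pivot pin; past about 1.6 it falls over by itself and rests at 2.2, flipped back towards holder -x; let go below about 1.4 it falls back down on the teeth.
- pawl_bar (a point): grip point on the pawl's thumb bar, a round steel bar, diameter 10 mm, parallel to holder y, sticking out past the wheel's rim (56 to 104 mm along holder y; the point at 86 mm). With the pawl at 0 it is 34 mm to +x of the pivot pin and 4 mm above it (56 mm above the bench); it swings round the pin at 34 mm radius. It can be pinched from above, the fingers closing along holder x.
- jaw_top (a point): top middle of the moving aluminium jaw (130 mm wide, 60 mm high), driven by the wheel: 15 mm towards the wheel for each rad of backward turn.
- circuit_board: green circuit board 100 x 75 x 6 mm with components, lying on the bench; origin under its centre. Leave alone.
- breadboard: white breadboard 165 x 55 x 9 mm; leave alone.
- screwdriver: screwdriver 160 mm long, lying; leave alone.
- meter: hand multimeter 140 x 75 x 32 mm, lying; leave alone.
- part_reel: white component reel, diameter 90, 13 mm high, lying flat; leave alone.
- flux_jar: small jar, diameter 44, 50 mm high; leave alone.
- parts_tray: blue parts tray 100 x 70 x 25 mm; leave alone.

How it is judged:
By the outcome, as a careful person would: the job done as asked, in the order asked, and still so for the second after the job is handed in, with the robot touching nothing.
It also fails if it takes over 72 s, if anything falls off the work surface, if the arm or the gripper's body presses on something with over 40 N, if the wrist force passes 120 N, or if a joint passes its speed limit or range.

## Working session

There is one attempt and no reset: what is moved stays moved. The work goes in short steps, Python scripts to look and compute and a tool call to move; the robot and the scene stay as the last step left them, time stands still between calls to the robot, and variables do not carry over. Pictures are saved under pics/ and viewed, about 8 in all and at most 12, crops included, and the job is handed in when it is done.

Besides the shell and the picture viewer there is one more tool, called as a command line: name --argument value ..., lists and objects as JSON in quotes. apply_moves: Moves the arm, as the interface text tells. Its arguments: {"type":"object","properties":{"targets":{"type":"string"},"force":{"type":"number"}},"required":["targets"]}

```bash
mkdir -p pics
cat > h.py <<'E'
from bench import *
import numpy as np, cv2
from scipy.spatial.transform import Rotation as R
def save(n,img): cv2.imwrite(f'pics/{n}.png',img[:,:,::-1])
E
python3 - <<'E'
from h import *
s=sense(); print(s)
for c in ['scene','side','wrist']:
    m=camera_model(c); print(c,m)
    im=snapshot(c); save(c+'0',im)
    for q in ['wheel_axis','crank_knob','pawl_pivot','pawl_bar','jaw_top','holder']:
        print(q,[(np.round(d['at'],1).tolist(),round(d['confidence'],2)) for d in place_of(c,q)[:2]])
E
```

```text
{'time': 0.0, 'joint_pos': array([-4.89282392e+00,  7.51376484e+00,  8.53298473e+01, -9.04263718e-04,
        8.72622315e+01, -4.89352655e+00]), 'qd': array([ 0.02255429,  0.07183746, -0.0571601 , -0.00482348,  0.00687128,
       -0.08292914]), 'joint_efforts': array([-1.90700346e-03, -5.69404185e+01, -5.00557995e+01, -2.19391650e-04,
        1.44415747e-02,  7.24149572e-05]), 'tool_pos': array([5.99443896e+02, 6.66429437e-02, 2.30253000e+02]), 'tcp_rot': array([-1.79991871e+02,  1.05534892e-01,  7.54146487e-04]), 'ft_force': array([-0.43478496, -0.07997631, -0.56529601]), 'wrist_torque': array([ 0.00517339,  0.01975466, -0.01264242]), 'finger_gap': 84.99384057017308}
scene {'fx': 419.5039226893253, 'fy': 419.5039226893253, 'cx': 317.3481237095931, 'cy': 195.17582438149728, 'position': array([1022.1568583 ,  361.47178216,  945.29602054]), 'attitude': array([ 33.40063576,  -0.91171361, 133.33221023])}
wheel_axis [([217.4, 376.2], 0.92)]
crank_knob [([194.1, 382.2], 0.83)]
pawl_pivot [([224.2, 402.4], 0.89)]
pawl_bar [([239.5, 402.9], 0.47), ([303.3, 387.2], 0.45)]
jaw_top []
holder [(
[... 434 characters left out ...]
343.0], 0.44)]
jaw_top [([173.1, 369.9], 0.77)]
holder [([191.1, 302.4], 0.57)]
wrist {'fx': 332.2318220507111, 'fy': 332.2318220507111, 'cx': 324.2943424126474, 'cy': 202.557513068961, 'T_tool_cam': array([[ 9.99999827e-01, -1.77516977e-04, -5.61128421e-04,
        -3.23043802e-01],
       [-3.47036496e-04, -9.47892880e-01, -3.18589027e-01,
        -8.12305153e+01],
       [-4.75334674e-04,  3.18589166e-01, -9.47892777e-01,
        -1.41963235e+02],
       [ 0.00000000e+00,  0.00000000e+00,  0.00000000e+00,
         1.00000000e+00]])}
wheel_axis [([45.6, 257.6], 0.92)]
crank_knob [([74.6, 195.1], 0.58)]
pawl_pivot []
pawl_bar []
jaw_top [([83.0, 427.0], 0.66)]
holder [([52.7, 261.7], 0.83)]
```

```bash
cat >> h.py <<'E'
def cam(c,s=None):
    m=camera_model(c)
    if c=='wrist':
        s=s or sense(); T=np.eye(4); T[:3,:3]=R.from_euler('xyz',s['tcp_rot'],degrees=True).as_matrix(); T[:3,3]=s['tool_pos']
        T=T@m['T_tool_cam']; return m,T[:3,:3],T[:3,3]
    return m,R.from_euler('xyz',m['attitude'],degrees=True).as_matrix(),m['position']
def pt(c,at,z,s=None):
    m,A,p=cam(c,s); r,cc=at
    d=A@np.array([(cc-m['cx'])/m['fx'],-(r-m['cy'])/m['fy'],-1]); return p+d*(z-p[2])/d[2]
def proj(c,X,s=None):
    m,A,p=cam(c,s); q=A.T@(np.array(X)-p); return m['cy']-m['fy']*q[1]/-q[2], m['cx']+m['fx']*q[0]/-q[2]
E
python3 - <<'E'
from h import *
D={'scene':dict(wheel_axis=([217.4,376.2],40),crank_knob=([194.1,382.2],92),pawl_pivot=([224.2,402.4],52),pawl_bar=([239.5,402.9],56),holder=([227.9,372.6],0)),
'side':dict(wheel_axis=([181.2,307],40),crank_knob=([167.7,290.4],92),pawl_pivot=([163.9,287],52),pawl_bar=([151.8,303.4],56),jaw_top=([173.1,369.9],72),holder=([191.1,302.4],0)),
'wrist':dict(wheel_axis=([45.6,257.6],40),crank_knob=([74.6,195.1],92),jaw_top=([83,427],72),holder=([52.7,261.7],0))}
for c in D:
    for k,(a,z) in D[c].items(): print(c,k,pt(c,a,z).round(1))
a=cv2.imread('pics/scene0.png')[130:300,270:520]; b=cv2.imread('pics/side0.png')[100:270,220:470]
cv2.imwrite('pics/c0.png',np.vstack([cv2.resize(a,None,fx=2,fy=1.75,interpolation=2),cv2.resize(b,None,fx=2,fy=1.75,interpolation=2)]))
E
```

```text
scene wheel_axis [524.2 114.2  40. ]
scene crank_knob [491.   97.4  92. ]
scene pawl_pivot [501.3 176.   52. ]
scene pawl_bar [536.4 203.   56. ]
scene holder [533.1 116.3   0. ]
side wheel_axis [541.4 109.   40. ]
side crank_knob [501.3  94.7  92. ]
side pawl_pivot [501.4 175.6  52. ]
side pawl_bar [549.1 219.7  56. ]
side jaw_top [685.8  70.5  72. ]
side holder [531.8 126.1   0. ]
wrist wheel_axis [538.9 120.4  40. ]
wrist crank_knob [497.7  93.4  92. ]
wrist jaw_top [687.5  87.7  72. ]
wrist holder [535.4 118.5   0. ]
```

View pics/c0.png

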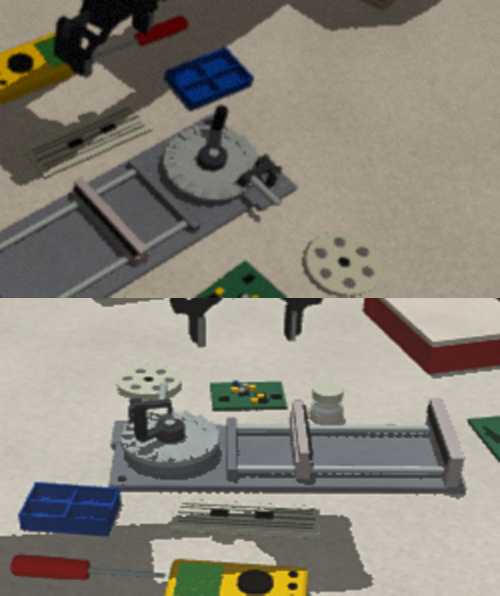

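The crops show the holder with its wheel at the left end, the knob upright, and the pawl with its thumb bar at +y, near scene pixel (240,403). The wheel is at about (535,117), holder yaw is about -11°, and q is about 0.47. I'll go above the bar now.

apply_moves --targets "0 0 0.04 -1.2 -4.1 1 5; 0 0 0.08 -2.4 -8.2 2 5; 0 0 0.12 -3.6 -12.3 3 5; 0 0 0.16 -4.8 -16.4 4 5; 0 0 0.192 -5.9 -20.4 5 5" --force 25

```text
time: 1.55
tool_pos: [540.3, 205.6, 181.1]
tcp_rot: [-180.0, -0.0, -11.1]
ft_force: [0.2, -0.5, 0.2]
finger_gap: 50.0
```

apply_moves --targets "0 0 0 0 0 0 5; 0 0 0 0 0 0 5; 0 0 0 0 0 0 5; 0 0 0 0 0 0 5; 0 0 0 0 0 0 5"

```text
time: 2.05
tool_pos: [541.7, 202.9, 181.7]
tcp_rot: [-180.0, -0.0, -11.1]
ft_force: [0.3, -0.1, 0.6]
finger_gap: 50.0
```

Run:
```python
from h import *
s=sense(); print(s['tool_pos'],s['tcp_rot'],s['ft_force'])
save('w1',snapshot('wrist'))
for q,z in [('wheel_axis',40),('crank_knob',92),('pawl_pivot',52),('pawl_bar',56),('jaw_top',72)]:
    for d in place_of('wrist',q)[:2]: print(q,np.round(d['at'],1),round(d['confidence'],2),pt('wrist',d['at'],z,s).round(1))
```

```text
[541.66261136 202.94034197 181.71389067] [-1.79988423e+02 -3.76776448e-02 -1.10961143e+01] [ 0.29384023 -0.07957089  0.64580385]
wheel_axis [267.  338.6] 0.94 [540.  122.1  40. ]
wheel_axis [189.8 321.9] 0.21 [539.2 201.2  40. ]
crank_knob [335.4 298.9] 0.81 [498.3  93.6  92. ]
crank_knob [ 83.2 440.6] 0.71 [633.2 272.7  92. ]
pawl_pivot [221.  286.7] 0.97 [504.1 182.6  52. ]
pawl_pivot [ 45.7 290. ] 0.26 [538.4 318.9  52. ]
pawl_bar [191.5 322.6] 0.66 [540.5 204.3  56. ]
jaw_top [282.1 509.7] 0.72 [685.3  97.   72. ]
```

View pics/w1.png

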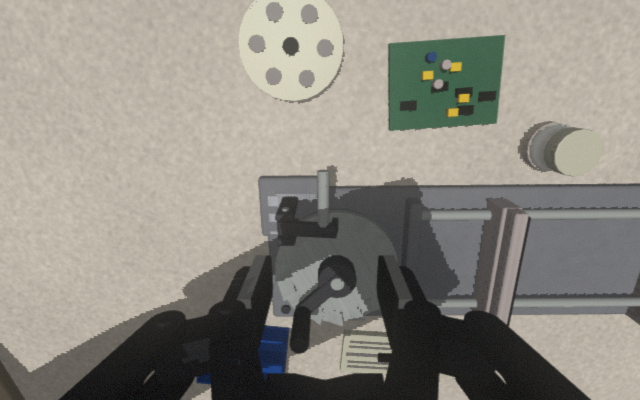

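The wrist view shows the thumb bar as a light vertical bar at column 322, rows 170–215. It lies midway between the fingers and parallel to their pads, so I can descend.

apply_moves --targets "0 0 0 0 -0.1 2.5 5; 0 0 0 0 -0.1 5 5; 0 0 0 0 -0.1 7.5 5; 0 0 0 0 -0.1 10 5; 0 0 0 0 -0.1 11.5 5"

```text
time: 2.85
tool_pos: [540.0, 204.6, 64.0]
tcp_rot: [179.9, 0.1, -11.0]
ft_force: [-0.5, 0.3, -0.0]
finger_gap: 50.4
```

apply_moves --targets "0 0 0 0 0 1 5; 0 0 0 0 0 2 5; 0 0 0 0 0 2.9 5; 0 0 0 0 0 2.9 4; 0 0 0 0 0 2.9 3"

```text
time: 3.35
tool_pos: [541.5, 205.1, 37.7]
tcp_rot: [-180.0, -0.0, -11.0]
ft_force: [0.3, -0.9, 0.9]
finger_gap: 30.0
```

apply_moves --targets "0 0 0 0 0 0 2; 0 0 0 0 0 0 1.4; 0 0 0 0 0 0 0.8; 0 0 0 0 0 0 0.4; 0 0 0 0 0 0 0.4" --force 25

```text
time: 3.85
tool_pos: [541.2, 205.2, 37.7]
tcp_rot: [-180.0, -0.0, -11.0]
ft_force: [-3.3, 1.0, 5.1]
finger_gap: 9.0
```

apply_moves --targets "0 0 0 0 0 0 0.4; 0 0 0 0 0 0 0.4; 0 0 0 0 0 0 0.4; 0 0 0 0 0 0 0.4; 0 0 0 0 0 0 0.4"

```text
time: 4.35
tool_pos: [541.2, 205.2, 37.7]
tcp_rot: [-180.0, -0.0, -11.0]
ft_force: [-3.5, 1.2, 6.1]
finger_gap: 8.9
```

apply_moves --targets "0 0 0 -0.18 0 -0.77 0.4; 0 0 0 -0.59 0 -1.55 0.4; 0 0 0 -1.19 0 -2.21 0.4; 0 0 0 -1.94 0 -2.68 0.4; 0 0 0 -1.94 0 -2.68 0.4"

```text
time: 4.85
tool_pos: [521.8, 208.9, 65.1]
tcp_rot: [-180.0, -0.1, -11.0]
ft_force: [1.1, 1.4, -0.7]
finger_gap: 9.0
```

apply_moves --targets "0 0 0 -0.85 0 -0.27 0.4; 0 0 0 -1.73 0 -0.31 0.4; 0 0 0 -2.6 0 -0.12 0.4; 0 0 0 -3.14 0 0.13 0.4; 0 0 0 -3.39 0 0.29 0.4"

```text
time: 5.35
tool_pos: [489.2, 215.2, 62.0]
tcp_rot: [-180.0, -0.1, -11.0]
ft_force: [1.8, -0.2, 4.1]
finger_gap: 8.7
```

apply_moves --targets "0 0 0 0 0 0 0.4; 0 0 0 0 0 0 1; 0 0 0 0 0 0 2; 0 0 0 0 0 0 3; 0 0 0 0 0 0 4"

```text
time: 5.85
tool_pos: [488.6, 215.0, 60.7]
tcp_rot: [180.0, 0.0, -11.0]
ft_force: [-0.8, 0.3, 0.0]
finger_gap: 40.0
```

apply_moves --targets "0 0 0 0 0 -2 4; 0 0 0 0 0 -4 4; 0 0 0 0 0 -7 4; 0 0 0 0 0 -8.5 4; 0 0 0 0 0 -8.5 4"

```text
time: 6.35
tool_pos: [490.7, 215.7, 148.9]
tcp_rot: [-179.9, -0.3, -11.0]
ft_force: [0.4, -0.3, 0.0]
finger_gap: 39.9
```

Run:
```python
from h import *
s=sense(); print(s['tool_pos'],s['tcp_rot'],s['ft_force'])
save('w2',snapshot('wrist'))
for q,z in [('wheel_axis',40),('crank_knob',92),('pawl_pivot',52),('pawl_bar',77)]:
    for d in place_of('wrist',q)[:2]: print(q,np.round(d['at'],1),round(d['confidence'],2),pt('wrist',d['at'],z,s).round(1))
```

```text
[490.72724132 215.7320231  148.924598  ] [-179.86111007   -0.25332886  -11.00378337] [ 0.37509887 -0.28069186  0.04362598]
wheel_axis [292.5 395.5] 0.85 [536.1 119.2  40. ]
crank_knob [370.  363.5] 0.73 [497.3  92.6  92. ]
pawl_pivot [243.8 344.6] 0.88 [500.5 179.9  52. ]
pawl_bar [217.  318.2] 0.57 [486.7 215.5  77. ]
```

View pics/w2.png

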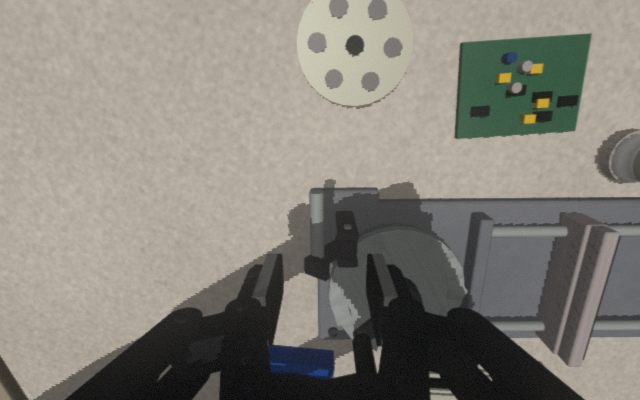

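The pawl is flipped back, with its bar at about (205,317) in the picture, and it stays there after release. Next I'll go over the crank knob at about (498.5,94).

apply_moves --targets "0 0 0 0.8 2.9 0 4.5; 0 0 0 1.6 5.8 0 4.5; 0 0 0 2.4 8.7 0 4.5; 0 0 0 3.25 11.7 0 4.5; 0 0 0 3.25 11.7 0 4.5"

```text
time: 7.1
tool_pos: [497.9, 91.0, 144.8]
tcp_rot: [179.9, 0.1, -11.2]
ft_force: [-0.1, 0.1, 1.0]
finger_gap: 44.9
```

Run:
```python
from h import *
s=sense(); print(s['tool_pos'],s['tcp_rot'],s['ft_force'])
P={}
for c in ['side','scene','wrist']:
    im=snapshot(c)
    if c=='side': save('s3',im[100:270,220:470].repeat(3,0).repeat(3,1))
    for q,z in [('crank_knob',92),('wheel_axis',40)]:
        for d in place_of(c,q)[:1]: print(c,q,np.round(d['at'],1),round(d['confidence'],2),pt(c,d['at'],z,s).round(1))
```

```text
[497.93592791  91.00466976 144.81535984] [ 1.79894836e+02  9.89341385e-02 -1.11711113e+01] [-0.08352019  0.13168475  0.97269769]
side crank_knob [166.7 289.6] 0.85 [500.   99.3  92. ]
side wheel_axis [178.9 306.1] 0.86 [540.8 119.2  40. ]
scene crank_knob [197.4 380.9] 0.55 [500.8 101.1  92. ]
scene wheel_axis [218.9 371.5] 0.93 [535.8 108.4  40. ]
wrist crank_knob [228.  325.1] 0.95 [498.   89.6  92. ]
wrist wheel_axis [162.3 370.5] 0.74 [537.7 113.8  40. ]
```

View pics/s3.png

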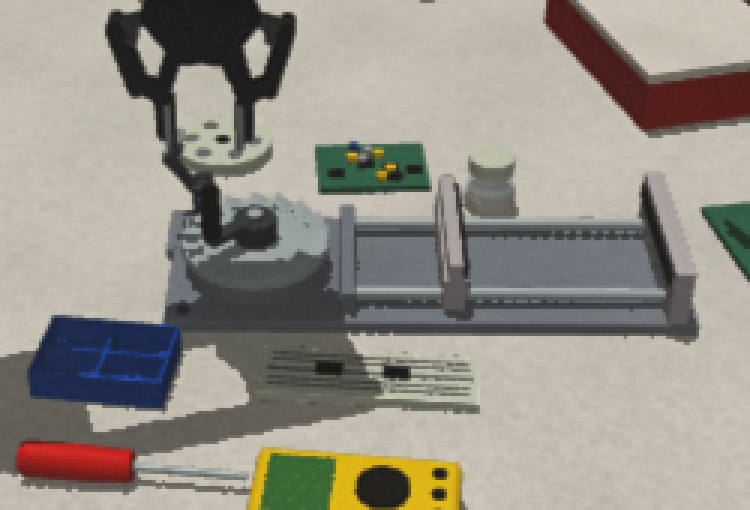

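The side view shows the knob at crop pixel (205,205), upright under the gripper. The estimates from all three cameras agree within 5 mm, so I'll descend and pinch it.

apply_moves --targets "0 0 0 0 0 2 4.5; 0 0 0 0 0 4 4.5; 0 0 0 0 0 6 4.5; 0 0 0 0 0 7.2 4.5; 0 0 0 0 0 7.2 4.5"

```text
time: 8.05
tool_pos: [496.9, 94.3, 72.2]
tcp_rot: [179.9, 0.2, -11.0]
ft_force: [-0.7, 0.2, 0.1]
finger_gap: 44.9
```

apply_moves --targets "0 0 0 0 0 0 3; 0 0 0 0 0 0 2; 0 0 0 0 0 0 1.2; 0 0 0 0 0 0 1.2; 0 0 0 0 0 0 1.2" --force 40

```text
time: 8.55
tool_pos: [499.4, 94.2, 75.6]
tcp_rot: [-180.0, -0.1, -11.0]
ft_force: [-2.3, 0.1, 6.3]
finger_gap: 15.3
```

Run:
```python
from h import *
s=sense(); print(s['tool_pos'],s['tcp_rot'],s['ft_force'],s['wrist_torque'])
for c in ['side','scene','wrist']:
    im=snapshot(c); save('k_'+c,im)
    for q,z in [('crank_knob',92),('wheel_axis',40),('pawl_pivot',52)]:
        for d in place_of(c,q)[:1]: print(c,q,np.round(d['at'],1),round(d['confidence'],2),pt(c,d['at'],z,s).round(1))
```

```text
[499.38048075  94.23909746  75.62965018] [-1.79961949e+02 -1.12962070e-01 -1.10031069e+01] [-2.33804667  0.09793991  6.27887841] [ 0.0861788   0.34315896 -0.01686996]
side crank_knob [166.5 291.3] 0.61 [504.   99.4  92. ]
side wheel_axis [179.1 304.6] 0.83 [537.1 118.9  40. ]
side pawl_pivot [164.7 285.3] 0.78 [496.8 172.7  52. ]
scene crank_knob [196.5 381.5] 0.85 [497.8 100.5  92. ]
scene wheel_axis [218.  375.2] 0.94 [527.3 113.5  40. ]
scene pawl_pivot [219.  401.6] 0.78 [490.8 165.7  52. ]
wrist crank_knob [288.  326.5] 0.81 [500.1  93.7  92. ]
wrist wheel_axis [186.1 382.8] 0.9 [537.2 118.6  40. ]
wrist pawl_pivot [ 84.8 297.3] 0.91 [502.9 179.1  52. ]
```

apply_moves --targets "0 0 0 0.23 0.22 0 1.2; 0 0 0 0.47 0.41 0 1.2; 0 0 0 0.73 0.59 0 1.2; 0 0 0 1.0 0.76 0 1.2; 0 0 0 1.28 0.9 0 1.2"

```text
time: 9.65
tool_pos: [510.0, 82.9, 75.6]
tcp_rot: [-180.0, -0.1, -11.0]
ft_force: [-3.8, -0.2, 7.7]
finger_gap: 15.1
```

```bash
cat >> h.py <<'E'
def ft(C=(537,119.5),yaw=-11):
    s=sense(); a=np.radians(yaw); H=np.array([[np.cos(a),np.sin(a)],[-np.sin(a),np.cos(a)]])
    p=H@(s['tool_pos'][:2]-np.array(C)); f=H@s['ft_force'][:2]; r=np.hypot(*p); u=p/r
    print('phi',round(np.degrees(np.arctan2(p[1],p[0]))%360,1),'r',round(r,1),'Frad',round(f@u,1),'Ftan(ccw)',round(f@[-u[1],u[0]],1),'F',s['ft_force'].round(1),'xyz',s['tool_pos'].round(1),'tq',s['wrist_torque'].round(2),'t',s['time'],s['finger_gap'].round(1))
E
python3 -c "
from h import *
ft()"
```

```text
Traceback (most recent call last):
  File "h.py", line 19, in ft
    print('phi',round(np.degrees(np.arctan2(p[1],p[0]))%360,1),'r',round(r,1),'Frad',round(f@u,1),'Ftan(ccw)',round(f@[-u[1],u[0]],1),'F',s['ft_force'].round(1),'xyz',s['tool_pos'].round(1),'tq',s['wrist_torque'].round(2),'t',s['time'],s['finger_gap'].round(1))
                                                                                                                                                                                                                                            ^^^^^^^^^^^^^^^^^^^^^
AttributeError: 'float' object has no attribute 'round'
```

apply_moves --targets "0 0 0 0.21 0.09 0 1.2; 0 0 0 0.43 0.17 0 1.2; 0 0 0 0.66 0.25 0 1.2; 0 0 0 0.89 0.3 0 1.2; 0 0 0 1.12 0.35 0 1.2"

```text
time: 10.15
tool_pos: [520.3, 77.1, 75.6]
tcp_rot: [-180.0, -0.1, -11.0]
ft_force: [-3.0, -0.4, 8.3]
finger_gap: 14.7
```

```bash
sed -i "s/s\['finger_gap'\].round(1)/s['finger_gap']/" h.py
python3 -c "
from h import *
ft()"
```

```text
phi 259.5 r 45.5 Frad 1.4 Ftan(ccw) -2.7 F [-3.  -0.4  8.3] xyz [520.3  77.1  75.6] tq [-0.12  0.55  0.03] t 10.15 14.663029502607165
```

apply_moves --targets "0 0 0 0.13 0.02 0 1.2; 0 0 0 0.26 0.03 0 1.2; 0 0 0 0.39 0.05 0 1.2; 0 0 0 0.39 0.05 0 1.2; 0 0 0 0.39 0.05 0 1.2"

```text
time: 10.65
tool_pos: [524.2, 75.8, 75.6]
tcp_rot: [-180.0, -0.1, -11.0]
ft_force: [-1.8, -0.7, 5.8]
finger_gap: 14.4
```

apply_moves --targets "0 0 0 0.1 0.01 0 1.2; 0 0 0 0.2 0.01 0 1.2; 0 0 0 0.3 0.02 0 1.2; 0 0 0 0.39 0.02 0 1.2; 0 0 0 0.39 0.02 0 1.2"

```text
time: 11.15
tool_pos: [528.0, 74.9, 75.6]
tcp_rot: [-180.0, -0.1, -11.0]
ft_force: [-2.9, -1.2, 6.8]
finger_gap: 14.8
```

apply_moves --targets "0 0 0 0.1 0 0 1.2; 0 0 0 0.2 -0.01 0 1.2; 0 0 0 0.3 -0.01 0 1.2; 0 0 0 0.39 -0.02 0 1.2; 0 0 0 0.39 -0.02 0 1.2"

```text
time: 11.65
tool_pos: [531.9, 74.2, 75.6]
tcp_rot: [180.0, -0.1, -11.0]
ft_force: [-2.5, -1.4, 6.4]
finger_gap: 14.7
```

apply_moves --targets "0 0 0 0.1 -0.01 0 1.2; 0 0 0 0.2 -0.02 0 1.2; 0 0 0 0.3 -0.04 0 1.2; 0 0 0 0.39 -0.05 0 1.2; 0 0 0 0.39 -0.05 0 1.2"

```text
time: 12.15
tool_pos: [535.8, 74.0, 75.6]
tcp_rot: [180.0, -0.1, -11.0]
ft_force: [-2.2, -2.2, 5.9]
finger_gap: 14.7
```

apply_moves --targets "0 0 0 0.1 -0.02 0 1.2; 0 0 0 0.19 -0.04 0 1.2; 0 0 0 0.29 -0.06 0 1.2; 0 0 0 0.38 -0.09 0 1.2; 0 0 0 0.38 -0.09 0 1.2"

```text
time: 12.65
tool_pos: [538.6, 74.0, 75.5]
tcp_rot: [179.9, 0.0, -11.0]
ft_force: [-8.4, -1.9, 11.6]
finger_gap: 14.8
```

apply_moves --targets "0 0 0 0.03 -0.01 0 1.2; 0 0 0 0.06 -0.02 0 1.2; 0 0 0 0.06 -0.02 0 1.2; 0 0 0 0.06 -0.02 0 1.2; 0 0 0 0.06 -0.02 0 1.2"

```text
time: 13.15
tool_pos: [538.9, 74.0, 75.5]
tcp_rot: [179.9, 0.1, -11.0]
ft_force: [-10.7, -3.4, 13.0]
finger_gap: 14.8
```

```bash
python3 -c "
from h import *
ft()"
```

```text
phi 283.4 r 45.5 Frad 3.0 Ftan(ccw) -10.8 F [-10.7  -3.4  13. ] xyz [538.9  74.   75.5] tq [-0.48  1.76 -0.04] t 13.15 14.772166147684821
```

The end stop is felt: about 11 N tangential and rising with travel. I'll ease off slightly, release and lift.

apply_moves --targets "0 0 0 -0.1 0.02 0 1.2; 0 0 0 -0.2 0.04 0 1.2; 0 0 0 -0.2 0.04 0 2; 0 0 0 -0.2 0.04 0 3; 0 0 0 -0.2 0.04 0 4"

```text
time: 13.65
tool_pos: [537.5, 74.6, 74.2]
tcp_rot: [-180.0, -0.0, -11.0]
ft_force: [-0.9, 0.3, -0.1]
finger_gap: 39.9
```

apply_moves --targets "0 0 0 0 0 0 4; 0 0 0 0 0 -1.5 4; 0 0 0 0 0 -4 4; 0 0 0 0 0 -6 4; 0 0 0 0 0 -7.2 4"

```text
time: 14.15
tool_pos: [538.7, 74.6, 149.3]
tcp_rot: [-180.0, -0.2, -11.0]
ft_force: [1.5, -0.2, -0.1]
finger_gap: 40.1
```

apply_moves --targets "0 0 0 0 0 0 4; 0 0 0 0 0 0 4; 0 0 0 0 0 0 4; 0 0 0 0 0 0 4; 0 0 0 0 0 0 4"

```text
time: 14.65
tool_pos: [536.9, 74.5, 145.2]
tcp_rot: [180.0, 0.1, -11.0]
ft_force: [0.4, 0.2, 0.5]
finger_gap: 40.0
```

Run:
```python
from h import *
s=sense()
c=R.from_euler('xyz',s['tcp_rot'],degrees=True)
print(s['tool_pos'],s['ft_force'],'to bar (tool mm)',c.inv().apply(np.array([485,215.7,58])-s['tool_pos']).round(1))
snapshot('wrist')
for q,z in [('crank_knob',92),('wheel_axis',40),('pawl_bar',77)]:
    for d in place_of('wrist',q)[:1]: print(q,np.round(d['at'],1),round(d['confidence'],2),pt('wrist',d['at'],z,s).round(1))
```

```text
[536.85427421  74.48360519 145.21874466] [0.35528613 0.16835156 0.526032  ] to bar (tool mm) [ -77.7 -128.8   87.3]
crank_knob [228. 323.] 0.87 [535.6  73.2  92. ]
wheel_axis [142.5 310.9] 0.56 [535.5 120.6  40. ]
```

apply_moves --targets "0 0 0 -1.9 -3.2 0 4; 0 0 0 -3.9 -6.4 0 4; 0 0 0 -5.9 -9.7 0 4; 0 0 0 -7.8 -12.9 0 4; 0 0 0 -7.8 -12.9 0 4"

```text
time: 15.35
tool_pos: [483.9, 219.7, 146.2]
tcp_rot: [-179.9, 0.0, -10.8]
ft_force: [0.1, 0.2, 0.8]
finger_gap: 39.8
```

Run:
```python
from h import *
s=sense()
c=R.from_euler('xyz',s['tcp_rot'],degrees=True)
print(s['tool_pos'],s['ft_force'],'to bar (tool mm)',c.inv().apply(np.array([485,215.7,58])-s['tool_pos']).round(1))
save('w4',snapshot('wrist'))
for q,z in [('pawl_bar',77),('pawl_pivot',52)]:
    for d in place_of('wrist',q)[:1]: print(q,np.round(d['at'],1),round(d['confidence'],2),pt('wrist',d['at'],z,s).round(1))
```

```text
[483.86274335 219.69371623 146.22375845] [0.07250823 0.15045015 0.75286747] to bar (tool mm) [ 1.9  3.8 88.2]
pawl_bar [218.8 329.5] 0.64 [487.  217.7  77. ]
pawl_pivot [248.5 357.2] 0.82 [502.4 179.4  52. ]
```

apply_moves --targets "0 0 0 0.1 0 2.2 4; 0 0 0 0.1 0 4.4 4; 0 0 0 0.1 0 6.6 4; 0 0 0 0.1 0 8.7 4; 0 0 0 0.1 0 8.7 4"

```text
time: 16.0
tool_pos: [484.4, 213.7, 55.8]
tcp_rot: [179.8, 0.3, -11.1]
ft_force: [-1.1, 0.4, 0.3]
finger_gap: 40.2
```

apply_moves --targets "0 0 0 0 0 0 2; 0 0 0 0 0 0 1.2; 0 0 0 0 0 0 0.4; 0 0 0 0 0 0 0.4; 0 0 0 0 0 0 0.4" --force 25

```text
time: 16.5
tool_pos: [487.2, 216.0, 60.3]
tcp_rot: [-180.0, -0.1, -11.0]
ft_force: [-2.2, -1.1, 5.6]
finger_gap: 9.0
```

apply_moves --targets "0 0 0 0.87 0 -0.59 0.4; 0 0 0 1.9 0 -0.88 0.4; 0 0 0 2.9 0 -0.85 0.4; 0 0 0 3.91 0 -0.51 0.4; 0 0 0 4.71 0 0.09 0.4"

```text
time: 17.0
tool_pos: [533.4, 207.2, 58.3]
tcp_rot: [-180.0, -0.0, -11.0]
ft_force: [-4.6, 3.2, 0.2]
finger_gap: 8.7
```

apply_moves --targets "0 0 0 0.25 0 0.3 0.4; 0 0 0 0.48 0 0.6 0.4; 0 0 0 0.66 0 0.9 0.4; 0 0 0 0.75 0 1.13 0.4; 0 0 0 0.75 0 1.13 0.4"

```text
time: 17.5
tool_pos: [539.8, 205.9, 46.3]
tcp_rot: [-180.0, 0.0, -11.0]
ft_force: [0.6, 4.0, -1.0]
finger_gap: 8.8
```

apply_moves --targets "0 0 0 0 0 0.1 0.4; 0 0 0 0 0 0.1 1.4; 0 0 0 0 0 0.1 2.5; 0 0 0 0 0 0.1 4; 0 0 0 0 0 0.1 4"

```text
time: 18.0
tool_pos: [540.1, 205.1, 46.0]
tcp_rot: [180.0, -0.0, -11.0]
ft_force: [-0.6, -0.6, 0.8]
finger_gap: 40.1
```

apply_moves --targets "0 0 0 0 0 -2.5 4; 0 0 0 0 0 -5 4; 0 0 0 0 0 -7.5 4; 0 0 0 0 0 -10 4; 0 0 0 0 0 -10 4"

```text
time: 18.5
tool_pos: [542.8, 206.0, 150.8]
tcp_rot: [-179.8, -0.4, -11.0]
ft_force: [0.7, -0.7, 0.4]
finger_gap: 39.8
```

apply_moves --targets "0 0 0 0 0 0 4; 0 0 0 0 0 0 4; 0 0 0 0 0 0 4; 0 0 0 0 0 0 4; 0 0 0 0 0 0 4"

```text
time: 19.0
tool_pos: [539.7, 205.3, 145.3]
tcp_rot: [180.0, 0.1, -11.0]
ft_force: [0.6, -0.9, -0.4]
finger_gap: 40.0
```

Run:
```python
from h import *
s=sense()
c=R.from_euler('xyz',s['tcp_rot'],degrees=True)
print(s['tool_pos'],s['ft_force'],'to knob (tool mm)',c.inv().apply(np.array([536.9,74.5,74])-s['tool_pos']).round(1))
im=snapshot('wrist');save('w5',im)
for q,z in [('pawl_bar',60),('pawl_pivot',52),('crank_knob',92),('wheel_axis',40)]:
    for d in place_of('wrist',q)[:1]: print(q,np.round(d['at'],1),round(d['confidence'],2),pt('wrist',d['at'],z,s).round(1))
b=snapshot('side')
for q,z in [('pawl_bar',60),('crank_knob',92)]: print(q,place_of('side',q)[:2])
save('c5',np.vstack([cv2.resize(im[130:390,200:480],(700,300)),cv2.resize(b[130:190,240:380],(700,300),interpolation=2)]))
```

```text
[539.66098129 205.31780696 145.2553932 ] [ 0.64405698 -0.89441058 -0.35935354] to knob (tool mm) [ 22.3 128.9  71.3]
pawl_bar [207.  328.2] 0.82 [542.6 206.2  60. ]
pawl_pivot [246.2 284.1] 0.76 [502.2 178.1  52. ]
crank_knob [385.2 351. ] 0.78 [534.5  72.9  92. ]
wheel_axis [291.7 338.4] 0.72 [535.6 121.4  40. ]
pawl_bar [{'at': [153.7, 301.0], 'confidence': 0.62}]
crank_knob [{'at': [168.5, 306.7], 'confidence': 0.7}]
```

View pics/c5.png

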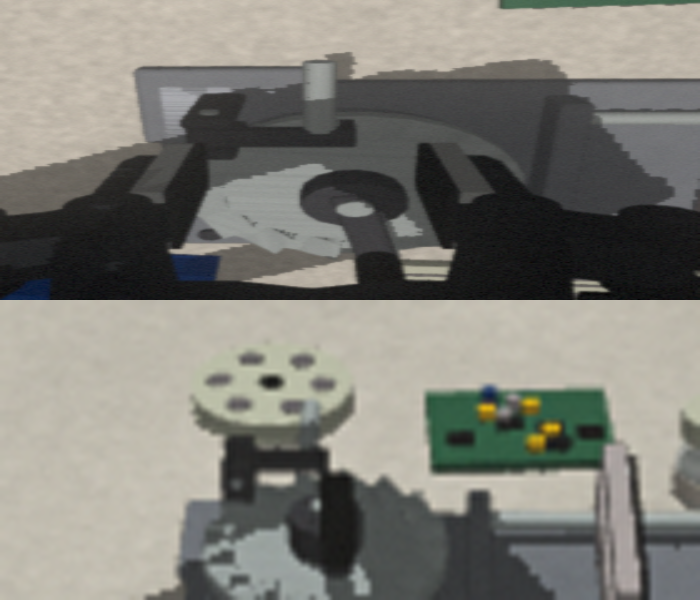

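The pawl is down on the wheel, with its bar at crop pixel (320,95). I'll go back to the knob, slightly on its forward side so that closing can't push the wheel backwards.

apply_moves --targets "0 0 0 0.5 3.2 0 4; 0 0 0 1 6.4 0 4; 0 0 0 1.5 9.7 0 4; 0 0 0 2.1 12.9 0 4; 0 0 0 2.1 12.9 0 4"

```text
time: 19.9
tool_pos: [536.1, 71.4, 146.1]
tcp_rot: [179.9, -0.0, -11.2]
ft_force: [-0.4, 1.0, -0.5]
finger_gap: 39.9
```

apply_moves --targets "0 0 0 0 0 0 4; 0 0 0 0 0 2 4; 0 0 0 0 0 4 4; 0 0 0 0 0 6 4; 0 0 0 0 0 7.2 4"

```text
time: 20.4
tool_pos: [535.1, 76.0, 72.3]
tcp_rot: [180.0, 0.1, -10.9]
ft_force: [-0.2, -0.3, -0.6]
finger_gap: 39.8
```

apply_moves --targets "0 0 0 0 0 0 4; 0 0 0 0 0 0 3; 0 0 0 0 0 0 2; 0 0 0 0 0 0 1.2; 0 0 0 0 0 0 1.2"

```text
time: 20.9
tool_pos: [537.0, 75.0, 75.4]
tcp_rot: [-180.0, -0.1, -11.0]
ft_force: [-1.6, 1.3, 6.5]
finger_gap: 15.5
```

Run:
```python
from h import *
ft(); s=sense()
for c in ['wrist','side','scene']:
    im=snapshot(c); save('p6'+c,im)
    for d in place_of(c,'pawl_bar')[:2]: print(c,np.round(d['at'],1),round(d['confidence'],2))
X0=np.array([543,206.6])
a=np.radians(-11); P=np.array([501.8,178.5])+34*np.array([np.cos(a),np.sin(a)])*0 
W=np.array([536.3,119.7]); ux=np.array([np.cos(a),np.sin(a)]); uy=np.array([-np.sin(a),np.cos(a)])
for pw in (0,.1,.2):
    th=pw+0.117; b=W+ux*(-45+34*np.cos(th))+uy*104; X=[*b,52+34*np.sin(th)]
    print(pw,[np.round(proj(c,X,s),1) for c in ('wrist','side','scene')])
```

```text
phi 280.9 r 44.5 Frad -1.3 Ftan(ccw) -1.6 F [-1.6  1.3  6.5] xyz [537.   75.   75.4] tq [ 0.24  0.29 -0.02] t 20.9 15.529055236969919
side [153.1 300.9] 0.5
side [155.  342.1] 0.43
scene [242.2 403. ] 0.68
scene [284.8 442.1] 0.32
0 [array([-85.9, 273.2]), array([151.1, 301.6]), array([247.4, 407.8])]
0.1 [array([-90.3, 270.5]), array([150. , 301.4]), array([246.6, 408.3])]
0.2 [array([-94.8, 266.8]), array([148.9, 301. ]), array([245.8, 408.8])]
```

apply_moves --targets "0 0 0 -0.1 0.01 0 1.2; 0 0 0 -0.2 0.03 0 1.2; 0 0 0 -0.3 0.04 0 1.2; 0 0 0 -0.4 0.05 0 1.2; 0 0 0 -0.4 0.05 0 1.2"

```text
time: 21.7
tool_pos: [533.5, 75.2, 75.4]
tcp_rot: [-179.9, -0.2, -11.0]
ft_force: [3.4, 2.0, 7.3]
finger_gap: 15.1
```

```bash
cat > look.py <<'E'
from h import *
import sys
n=sys.argv[1]; ft()
for c in ['side','scene']: save(f'{n}{c}',snapshot(c))
row=[]
def crop(f,c):
    im=cv2.imread(f'pics/{f}{c}.png'); 
    r,k=(153,301) if c=='side' else (242,403)
    return im[r-14:r+14,k-18:k+18]
L=sys.argv[2:]+[n]
out=np.vstack([np.hstack([cv2.resize(crop(f,c),(240,187),interpolation=cv2.INTER_NEAREST) for f in L[-3:]]) for c in ('side','scene')])
cv2.imwrite(f'pics/cmp{n}.png',out)
E
cp pics/side0.png pics/00side.png; cp pics/scene0.png pics/00scene.png
python3 look.py q1 00 p6
```

```text
phi 276.5 r 44.5 Frad -2.3 Ftan(ccw) 3.3 F [3.4 2.  7.3] xyz [533.5  75.2  75.4] tq [ 0.22 -0.5   0.02] t 21.7 15.100325028965909
```

View pics/cmpq1.png

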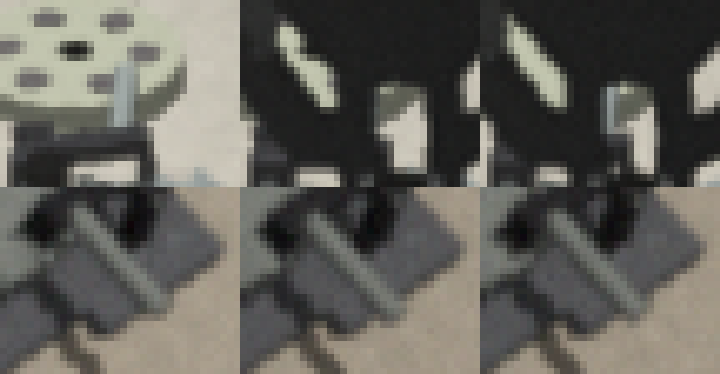

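```bash
cat > tip.py <<'E'
from h import *
import sys
# bar is light on dark plate in the scene view: intensity profile across bar; subpixel centre + tip
def tip(f):
    im=cv2.imread(f'pics/{f}scene.png').astype(float)
    g=im[:,:,0]-0.0*im[:,:,2]
    # bar direction in image: predicted from geometry (hy 60..104)
    W=np.array([536.3,119.7]);a=np.radians(-11);ux=np.array([np.cos(a),np.sin(a)]);uy=np.array([-np.sin(a),np.cos(a)])
    q=lambda y:np.array(proj('scene',[*(W+ux*(-11.2)+uy*y),56]))
    A,B=q(70),q(98); d=(B-A)/np.linalg.norm(B-A); n=np.array([-d[1],d[0]])
    off=np.arange(-8,8.01,.1); ts=np.arange(0,np.linalg.norm(B-A),.5)
    prof=np.mean([cv2.remap(g.astype(np.float32),(A+d*t+np.outer(off,n))[:,1].astype(np.float32)[None],(A+d*t+np.outer(off,n))[:,0].astype(np.float32)[None],cv2.INTER_LINEAR)[0] for t in ts],0)
    return off,prof,n,d
if __name__=='__main__':
    for f in sys.argv[1:]:
        off,p,n,d=tip(f); i=np.argmax(p[20:-20])+20
        w=np.clip(p[i-22:i+23]-min(p[i-22],p[i+22]),0,None); print(f,'c',round((w*off[i-22:i+23]).sum()/w.sum(),2),n.round(2),p[::10].round())
E
python3 tip.py 00 p6 q1
```

```text
00 c 2.41 [-0.68  0.74] [ 65.  70.  82.  87.  89.  89.  88.  80.  73.  91. 113. 113.  86.  67.
  62.  61.  63.]
p6 c 1.21 [-0.68  0.74] [ 65.  69.  78.  85.  86.  85.  79.  75.  95. 112. 106.  80.  63.  64.
  62.  59.  60.]
q1 c 1.6 [-0.68  0.74] [ 64.  70.  79.  84.  85.  86.  81.  70.  83. 106. 110.  89.  66.  63.
  61.  59.  61.]
```

apply_moves --targets "0 0 0 -0.07 0.01 0 1.2; 0 0 0 -0.14 0.01 0 1.2; 0 0 0 -0.2 0.02 0 1.2; 0 0 0 -0.2 0.02 0 1.2; 0 0 0 -0.2 0.02 0 1.2"

```text
time: 22.3
tool_pos: [531.6, 75.4, 75.4]
tcp_rot: [-179.9, -0.2, -11.0]
ft_force: [4.1, 1.0, 6.5]
finger_gap: 15.1
```

```bash
python3 look.py q2 p6 q1; python3 tip.py q2
```

```text
phi 274.0 r 44.5 Frad -1.5 Ftan(ccw) 3.9 F [4.1 1.  6.5] xyz [531.6  75.4  75.4] tq [ 0.21 -0.57  0.04] t 22.3 15.097180441339678
q2 c 1.92 [-0.68  0.74] [ 64.  69.  80.  84.  85.  86.  83.  74.  78. 100. 112.  99.  71.  63.
  61.  59.  60.]
```

apply_moves --targets "0 0 0 -0.07 0 0 1.2; 0 0 0 -0.14 0 0 1.2; 0 0 0 -0.2 0.01 0 1.2; 0 0 0 -0.2 0.01 0 1.2; 0 0 0 -0.2 0.01 0 1.2"

```text
time: 22.9
tool_pos: [529.6, 75.6, 75.4]
tcp_rot: [-179.9, -0.2, -11.0]
ft_force: [2.8, 1.4, 6.3]
finger_gap: 15.6
```

```bash
python3 look.py q3 p6 q1; python3 tip.py q3
```

```text
phi 271.5 r 44.5 Frad -1.9 Ftan(ccw) 2.5 F [2.8 1.4 6.3] xyz [529.6  75.6  75.4] tq [ 0.25 -0.55  0.04] t 22.9 15.562359709438724
q3 c 2.13 [-0.68  0.74] [ 64.  69.  78.  85.  85.  85.  84.  75.  74.  95. 111. 103.  75.  64.
  61.  59.  59.]
```

apply_moves --targets "0 0 0 -0.06 0 0 1.2; 0 0 0 -0.12 0 0 1.2; 0 0 0 -0.16 0 0 1.2; 0 0 0 -0.16 0 0 1.2; 0 0 0 -0.16 0 0 1.2"

```text
time: 23.5
tool_pos: [528.1, 75.9, 75.4]
tcp_rot: [-179.9, -0.2, -11.0]
ft_force: [3.4, 1.7, 5.8]
finger_gap: 15.4
```

```bash
python3 look.py q4 p6 q1; python3 tip.py q4
```

```text
phi 269.5 r 44.5 Frad -2.4 Ftan(ccw) 2.9 F [3.4 1.7 5.8] xyz [528.1  75.9  75.4] tq [ 0.26 -0.6   0.02] t 23.5 15.358350347143775
q4 c 2.35 [-0.68  0.74] [ 62.  68.  78.  85.  85.  87.  85.  77.  70.  90. 110. 108.  82.  65.
  61.  58.  60.]
```

apply_moves --targets "0 0 0 -0.06 0 0 1.2; 0 0 0 -0.12 0 0 1.2; 0 0 0 -0.16 0 0 1.2; 0 0 0 -0.16 0 0 1.2; 0 0 0 -0.16 0 0 1.2"

```text
time: 24.1
tool_pos: [526.5, 76.3, 75.4]
tcp_rot: [-179.9, -0.2, -11.0]
ft_force: [4.0, 2.1, 5.7]
finger_gap: 15.2
```

```bash
python3 look.py q5 p6 q1; python3 tip.py q5
```

```text
phi 267.4 r 44.5 Frad -3.0 Ftan(ccw) 3.3 F [4.  2.1 5.7] xyz [526.5  76.3  75.4] tq [ 0.27 -0.57 -0.06] t 24.1 15.198108386489789
q5 c 2.64 [-0.68  0.74] [ 63.  68.  78.  83.  85.  86.  85.  80.  72.  85. 108. 113.  92.  69.
  62.  60.  60.]
```

apply_moves --targets "0 0 0 -0.06 0 0 1.2; 0 0 0 -0.12 -0.01 0 1.2; 0 0 0 -0.16 -0.01 0 1.2; 0 0 0 -0.16 -0.01 0 1.2; 0 0 0 -0.16 -0.01 0 1.2"

```text
time: 24.7
tool_pos: [524.9, 76.7, 75.4]
tcp_rot: [-179.9, -0.2, -11.0]
ft_force: [3.6, 1.9, 6.6]
finger_gap: 15.4
```

```bash
python3 look.py q6 p6 q1; python3 tip.py q6
```

```text
phi 265.2 r 44.5 Frad -2.8 Ftan(ccw) 2.9 F [3.6 1.9 6.6] xyz [524.9  76.7  75.4] tq [ 0.24 -0.51  0.04] t 24.7 15.36834372939395
q6 c 2.61 [-0.68  0.74] [ 62.  69.  78.  85.  86.  85.  86.  79.  72.  85. 108. 112.  91.  68.
  62.  60.  60.]
```

apply_moves --targets "0 0 0 -0.04 0 0 1.2; 0 0 0 -0.08 -0.01 0 1.2; 0 0 0 -0.11 -0.01 0 1.2; 0 0 0 -0.11 -0.01 0 1.2; 0 0 0 -0.11 -0.01 0 1.2"

```text
time: 25.3
tool_pos: [523.9, 77.0, 75.4]
tcp_rot: [-179.9, -0.2, -11.0]
ft_force: [3.0, 2.6, 5.8]
finger_gap: 15.1
```

```bash
python3 look.py q7 p6 q1; python3 tip.py q7
```

```text
phi 263.8 r 44.5 Frad -3.4 Ftan(ccw) 2.1 F [3.  2.6 5.8] xyz [523.9  77.   75.4] tq [ 0.27 -0.56 -0.  ] t 25.3 15.133457347564384
q7 c 2.61 [-0.68  0.74] [ 63.  68.  78.  83.  84.  86.  84.  79.  71.  86. 108. 113.  90.  67.
  61.  59.  60.]
```

apply_moves --targets "0 0 0 -0.04 0 0 1.2; 0 0 0 -0.08 -0.01 0 1.2; 0 0 0 -0.11 -0.02 0 1.2; 0 0 0 -0.11 -0.02 0 1.2; 0 0 0 -0.11 -0.02 0 1.2"

```text
time: 25.9
tool_pos: [522.8, 77.4, 75.4]
tcp_rot: [-179.9, -0.2, -11.0]
ft_force: [2.8, 1.6, 6.3]
finger_gap: 15.2
```

```bash
python3 look.py q8 00 q7; python3 tip.py q8
```

```text
phi 262.4 r 44.5 Frad -2.4 Ftan(ccw) 2.1 F [2.8 1.6 6.3] xyz [522.8  77.4  75.4] tq [ 0.21 -0.54  0.  ] t 25.9 15.162123229609401
q8 c 2.52 [-0.68  0.74] [ 62.  68.  78.  83.  85.  85.  85.  80.  72.  86. 108. 111.  88.  67.
  61.  59.  61.]
```

apply_moves --targets "0 0 0 -0.04 -0.01 0 1.2; 0 0 0 -0.08 -0.01 0 1.2; 0 0 0 -0.11 -0.02 0 1.2; 0 0 0 -0.11 -0.02 0 1.2; 0 0 0 -0.11 -0.02 0 1.2"

```text
time: 26.5
tool_pos: [521.8, 77.7, 75.4]
tcp_rot: [-179.9, -0.2, -11.0]
ft_force: [2.1, 1.4, 6.8]
finger_gap: 15.3
```

```bash
python3 look.py q9 00 q7; python3 tip.py q9
```

```text
phi 260.9 r 44.5 Frad -2.0 Ftan(ccw) 1.5 F [2.1 1.4 6.8] xyz [521.8  77.7  75.4] tq [ 0.2  -0.49  0.03] t 26.5 15.282812840272529
q9 c 1.16 [-0.68  0.74] [ 65.  69.  77.  84.  86.  86.  79.  75.  95. 112. 105.  78.  63.  63.
  61.  59.  60.]
```

The pawl dropped: its bar moved 1.4 px in one step. I'll go half a millimetre further to check whether it is fully down.

apply_moves --targets "0 0 0 -0.03 0 0 1.2; 0 0 0 -0.05 -0.01 0 1.2; 0 0 0 -0.05 -0.01 0 1.2; 0 0 0 -0.05 -0.01 0 1.2; 0 0 0 -0.05 -0.01 0 1.2"

```text
time: 27.1
tool_pos: [521.3, 77.9, 75.4]
tcp_rot: [-179.9, -0.2, -11.0]
ft_force: [3.1, 1.8, 7.0]
finger_gap: 15.2
```

```bash
python3 look.py r1 q8 q9; python3 tip.py r1
```

```text
phi 260.3 r 44.5 Frad -2.8 Ftan(ccw) 2.3 F [3.1 1.8 7. ] xyz [521.3  77.9  75.4] tq [ 0.17 -0.5  -0.01] t 27.1 15.207112968989229
r1 c 1.17 [-0.68  0.74] [ 64.  69.  78.  83.  85.  85.  76.  74.  95. 113. 105.  78.  64.  62.
  61.  59.  61.]
```

View pics/cmpr1.png

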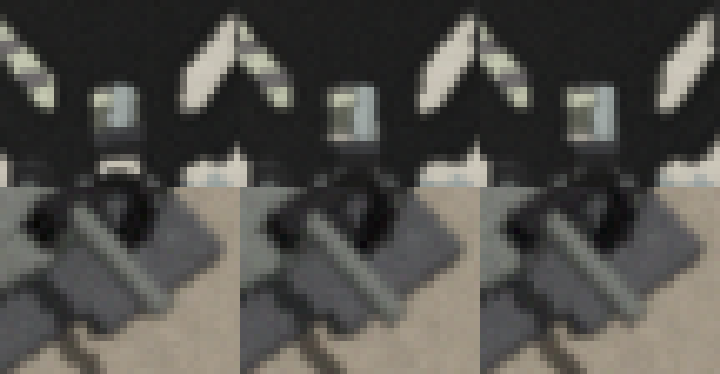

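The bar drops about one pixel row between the first and second frames at bottom, then stays put, so the pawl is seated. I'll release and lift clear.

apply_moves --targets "0 0 0 0 0 0 1.8; 0 0 0 0 0 0 2.5; 0 0 0 0 0 0 3.2; 0 0 0 0 0 0 4; 0 0 0 0 0 0 4"

```text
time: 27.7
tool_pos: [519.3, 77.8, 73.6]
tcp_rot: [180.0, 0.0, -11.0]
ft_force: [0.2, 0.3, 0.3]
finger_gap: 40.0
```

apply_moves --targets "0 0 0 0 0 -1.5 4; 0 0 0 0 0 -4 4; 0 0 0 0 0 -7 4; 0 0 0 0 0 -10 4; 0 0 0 0 0 -13 4"

```text
time: 28.2
tool_pos: [519.7, 77.9, 206.5]
tcp_rot: [-180.0, -0.1, -11.0]
ft_force: [1.3, 0.2, -0.3]
finger_gap: 40.0
```

apply_moves --targets "0 0 0 0 0 0 4; 0 0 0 0 0 0 4; 0 0 0 0 0 0 4; 0 0 0 0 0 0 4; 0 0 0 0 0 0 4"

```text
time: 28.7
tool_pos: [519.0, 77.8, 202.8]
tcp_rot: [180.0, 0.1, -11.0]
ft_force: [-0.6, -0.6, -0.5]
finger_gap: 39.9
```

```bash
python3 look.py r2 q8 r1; python3 tip.py q8 r1 r2
python3 - <<'E'
from h import *
s=sense(); im=snapshot('wrist'); a=cv2.imread('pics/r2side.png')[100:270,220:470,::-1]
save('fin',np.hstack([cv2.resize(im,(480,300)),cv2.resize(a,(300,300))]))
for q,z in [('crank_knob',92),('wheel_axis',40)]:
    for d in place_of('wrist',q)[:1]: print(q,round(d['confidence'],2),pt('wrist',d['at'],z,s).round(1))
E
```

```text
phi 257.7 r 45.4 Frad 0.8 Ftan(ccw) -0.3 F [-0.6 -0.6 -0.5] xyz [519.   77.8 202.8] tq [ 0.02 -0.03  0.01] t 28.7 39.870200963186136
q8 c 2.52 [-0.68  0.74] [ 62.  68.  78.  83.  85.  85.  85.  80.  72.  86. 108. 111.  88.  67.
  61.  59.  61.]
r1 c 1.17 [-0.68  0.74] [ 64.  69.  78.  83.  85.  85.  76.  74.  95. 113. 105.  78.  64.  62.
  61.  59.  61.]
r2 c 1.16 [-0.68  0.74] [ 65.  69.  79.  85.  86.  86.  78.  76.  96. 112. 106.  79.  64.  63.
  61.  59.  60.]
crank_knob 0.92 [519.   76.4  92. ]
wheel_axis 0.94 [536.9 119.7  40. ]
```

View pics/fin.png

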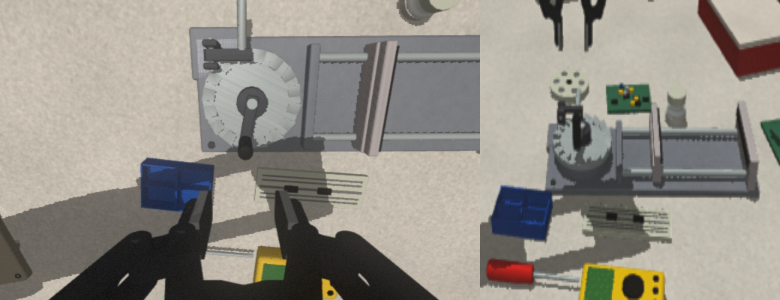

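The final view shows the pawl down on the wheel at about (228,55), the knob free at (245,150), and the other things where they were.

```bash
python3 -c "
from bench import *
print(hand_in())"
```

```text
the job is handed in; nothing more can be done
None
```

The board holder is opened, with the pawl back down in the first tooth gap it met, and the job is handed in. It took about 29 s of the 72 s.

- **Pawl back:** I flipped it right over, and it stayed back after release.
- **End stop:** I cranked the wheel back about 1.0 rad. The force at the knob rose from about 2.5 N to about 11 N, which I took as the end stop. I eased off and let go, well under the 25 N limit.
- **Pawl down and wind forwards:** I flipped the pawl down and wound forwards in 1–4 mm steps. In the scene camera the thumb bar rose steadily, levelled off, then dropped 1.4 px within one 1 mm step. I went about 0.5 mm further and let go.

**Last checks:**
- The bar stayed at its lowest level after release and lift (1.16 px against 1.17 px before).
- The gripper was clear, with force readings near zero.
- The neighbouring objects looked undisturbed.

**What disagreed:** the drop was smaller than the 1.8 px I predicted for a full 0.2 rad. I take the pawl as fully down because the level did not change over the last half millimetre. I did not pull the wheel back against the pawl to check.

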